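# Offer a brass strap anchor up to the slot of a sandal sole

## Task

Pluck the oblong, block-shaped brass strap anchor from the pocket tray, lift it over the top of the tool rack, and hold it foot down and upright about one centimetre above the oblong slot in the sandal sole, centred and lined up with the slot, so that glue can be brushed in beneath it. Never touch the rack or the sole with its board, and leave all the other things where they are. Finish while still holding the anchor there, hovering: do not insert it, rest it or let go.

Things in the scene. Friction and masses are not known exactly. Their poses are not given: they have to be found in the camera images.
- anchor: Brass strap anchor, 50 g, the tray's only block-shaped fitting. Head 26 mm long (x), 12 wide (y), 16 high; under it a foot 16 long (x), 6 wide (y), 8 high; total height 24. Origin: centre of the foot's underside, z up. At the start it stands upright, foot loose in a pocket, head resting on the tray's top. Same after a half turn about z. The others: a low round button, a slim pillar on a disc.
- anchor_foot (a point): Centre of the underside of the anchor's foot (the anchor's origin).
- tray: Grey pocket tray fixed to the bench, 180 mm (its x) by 70 mm (its y), 14 mm high. Origin: centre of its underside. Three oblong pockets 19 by 9 mm, 10 mm deep, in a row along x at -55, 0 and +55 mm, their length along x. One fitting in each, in any order; the anchor lies with its length along the tray's x.
- rack: Dark wooden tool rack fixed to the bench between tray and sole: block 300 mm long (its x), 50 mm wide (its y), 55 mm high, with upright punches and awl handles along it whose tops reach 105 mm. Origin: centre of its underside.
- sole: Black sandal sole, 260 mm long, on a fixed wooden board (300 by 130, 18 thick, from x = -75 to +225). Origin: on the bench straight below the slot; x to the heel, y across the sole, z up. Sole 8 mm thick; on its forefoot a dull red pad, 56 (x) by 60 mm (y), 8 thick, with the oblong slot and, 24 mm towards the heel, a round 11 mm hole. The pad's top is highest, 34 mm above the bench.
- slot (a point): Centre of the mouth of the oblong slot, in the plane of the pad's top, 34 mm above the bench. The slot is 19 mm long across the sole (the sole's y) and 9 mm wide (the sole's x): the anchor's x must lie along the sole's y, either way round. 
- button: Low round domed brass button, 24 mm in diameter, 9 mm high above the tray, in another pocket of the tray. Leave alone. Origin: tip of its pin, 8 mm below its disc.
- pillar: Round brass pillar, 10 mm in diameter, on a disc of 22 mm, 19 mm high above the tray, in another pocket. Leave alone. Origin: underside of its foot, 8 mm below its disc.
- glue_can: Glue can, 100 mm in diameter, 120 mm high, beyond the rack. Leave alone. Origin: centre of its underside.
- tape: Roll of paper tape, 90 mm in diameter, 45 mm high. Leave alone. Origin: centre of its underside.
- hammer: Hammer lying at the right side of the bench. Leave alone.
- driver: Screwdriver lying beyond the tray. Leave alone.
- last: Wooden shoe last, 100 mm high, to the left of the tray. Leave alone.
- lid: Flat steel tin lid, 68 mm in diameter, 8 mm high, to the right of the sole. Leave alone. Origin: centre of its underside.
Not all that is in view belongs to the job. Several things have the shape of the tray; the one meant has the colours described above.

How it is judged:
By the outcome, as a careful person would: the job done as asked, in the order asked, and still so for the second after the job is handed in, while the arm keeps its last pose, push and grip.
It also fails if it takes over 43 s, if anything falls off the work surface, if the arm or the gripper's body presses on something with over 40 N, if the wrist force passes 120 N, or if a joint passes its speed limit or range.

## Robot

A 6-joint arm with a two-finger parallel gripper is mounted at the origin on the work surface. World frame = base frame: x ahead of the robot, y to its left, z up, the work surface at z = 0. Lengths are in m, angles in degrees, forces in N, time in s.
With the tool pointing down it reaches from about 0.375 to 0.9 m from the base axis. Payload 3.1 kg.
Tool frame: the origin (TCP) lies at the very end of the fingers, on their centre line; the grasp point (between the pads) lies 19 mm behind it; z points along the fingers, y is the line along which they close (so a half turn about z gives the same grasp; the last joint's range is limited). The gripper opens to 85 mm and grips with 20 to 120 N. Pads are 22 mm wide; open, the fingers measure 114 mm over their backs; the gripper's body (76 mm by 85 mm) begins 54 mm behind the grasp point. The pads swing forward as they close: fully open they stand 13 mm farther back than shut.
Start: joints at [54.803, 30.224, 82.088, -0, 67.689, -10.227], TCP at [0.264, 0.567, 0.231] pointing down, gripper open.
Joint ranges: [-176.69, 176.69], [-43.24, 126.21], [12.49, 139.97], [-82, 262], [0, 151.66], [-163.58, 163.58]. Speed limits (degrees/s): [159.86, 159.86, 180, 180, 180, 180].

## Interface

Orientations are given as [roll, pitch, yaw] about the fixed x, y, z axes, in that order (R = Rz(yaw) Ry(pitch) Rx(roll)).
In Python, from plant import bot gives the robot as it stands. The module is installed in compiled form; this text tells all that it offers. Calls block until the motion is done:
- bot.reach(position, orientation): joint-space move of the TCP to a pose.
- bot.line_to(position, frame=None, v=0.15): straight line of the TCP; frame=None keeps the orientation; v is the mean speed in m/s.
- bot.move_j(angles): joint-space move.
- bot.grip(opening, newtons=None): finger opening in m; newtons is the grip in N (None keeps the last); returns when the fingers have stopped.
- bot.pause(seconds).
- bot.solve_ik(position, orientation): joint angles nearest the present ones, or None.
- bot.get_obs(): the state.
- bot.get_image(name): name is "scene" or "top" or "wrist"; returns the picture (420x560x3 uint8, red, green, blue); there is no depth.
- bot.camera_model(name): a dict with "vfov" (degrees; the focal length in pixels is half the picture's height over the tangent of half this angle, whatever the lens; pixels are square), "cx", "cy" (the principal point, pixels), "rvec" (rotation vector, rad) and "tvec" (3), from world to camera coordinates, as OpenCV has them. Camera axes: x right, y down, z forward; pixel columns grow to the right and rows downward; lengths in m; the calibration is good to about 2 mm. A picture is of the moment at which its call begins: read the wrist's pose just before it. camera_model takes no time and is no camera call; for the wrist camera it gives the pose at the moment of the call.
A pose or a line that the arm cannot do raises bot.Unreachable and nothing moves.
- bot.sign_off(): hands the job in; it is judged then, once.
Trained networks look in the newest picture that a camera, given by its name, has taken for a name from the list of things; names that differ only in an ending like _2 or _b are one class to them, and where a whole thing is asked for, a point or a joint stands for the part that bears it (a point fixed in the world has none). Each returns a list of dicts, best first, with "confidence" (0 to 1); they miss things now and then, are a little off and sometimes report something else, mostly with a low value. They report only what shows in the picture. A call takes as long as a camera call. They do not tell look-alikes from the thing itself.
- bot.regions_of(query, camera): "mask" (420x560 bool, what is visible of it) and "box" ([left, top, width, height] in pixels, round what is visible of it).
- bot.spot_point(query, camera): "pixel" ([column, row] in pixels: a listed point, or the origin of a listed thing).
The state is a dict: "time_s": time; "joints": joint angles; "qd": joint speeds; "joint_torque": joint torques, N m; "position": TCP position; "ee_rot": TCP orientation; "wrist_force": force on the tool from outside, world axes, zero at the start; "moment": the same for the moment, N m; "width": finger opening in m; "grasp_force": force on a finger pad.
Only numpy, scipy, OpenCV 4.12 (cv2) and the standard library are available. Lean on these libraries where they do the work, as an engineer would, in place of code of your own. Each camera call takes 0.05 s, during which the arm holds its last target. There are 200 camera calls.

## Working session

There is one attempt and no reset: what is moved stays moved. The work goes in short steps, each a Python script; the robot and the scene stay as the last script left them, time stands still between calls to the robot, and variables do not carry over. Pictures are saved under pics/ and viewed, at most 10 in all, crops included, and the job is handed in when it is done.

```bash
mkdir -p pics; cat > h.py <<'E'
import numpy as np, cv2
from plant import bot
def cam(n):
    m=bot.camera_model(n); f=210/np.tan(np.radians(m["vfov"])/2)
    K=np.array([[f,0,m["cx"]],[0,f,m["cy"]],[0,0,1.]])
    return K,np.array(m["rvec"],float),np.array(m["tvec"],float),m
def pix2w(c,uv,z):
    K,r,t,_=c; R=cv2.Rodrigues(r)[0]
    uv=np.atleast_2d(np.array(uv,float))
    d=(np.linalg.inv(K)@np.c_[uv,np.ones(len(uv))].T).T@R; o=-R.T@t
    return o+d*((z-o[2])/d[:,2])[:,None]
def w2pix(c,p):
    K,r,t,_=c
    return cv2.projectPoints(np.atleast_2d(np.array(p,float)),r,t,K,None)[0][:,0]
def snap(n,f):
    im=bot.get_image(n); cv2.imwrite("pics/"+f,im[:,:,::-1]); return im
E
python3 - <<'E'
from h import *
for n in("scene","top"):
    snap(n,n+"0.png"); c=cam(n); print(n,c[3], -cv2.Rodrigues(c[1])[0].T@c[2])
    for q in("anchor","tray","rack","sole","button","pillar"):
        print(q,[(round(d["confidence"],2),d["box"]) for d in bot.regions_of(q,n)[:4]],[(round(d["confidence"],2),np.round(d["pixel"],1).tolist()) for d in bot.spot_point(q,n)[:4]])
    print("slot",[(round(d["confidence"],2),d["pixel"]) for d in bot.spot_point("slot",n)])
print(bot.get_obs())
E
```

```text
scene {'vfov': 50.230236144787355, 'cx': 277.29701794074606, 'cy': 207.40762052385094, 'rvec': array([ 1.03931997,  2.44535941, -0.96890599]), 'tvec': array([ 0.37337994, -0.24319346,  1.73606046])} [1.27112722 0.65924483 1.07800436]
anchor [(0.44, [204.8, 232.0, 38.2, 50.5]), (0.21, [172.1, 154.8, 93.5, 46.9])] [(0.75, [343.4, 268.4]), (0.64, [369.9, 256.5])]
tray [(0.89, [369.5, 202.8, 53.6, 34.3]), (0.78, [325.2, 247.9, 67.2, 37.8]), (0.31, [146.8, 124.4, 46.1, 50.8])] [(0.86, [358.9, 266.2]), (0.6, [396.0, 223.2])]
rack [(0.81, [255.3, 178.5, 80.8, 65.7])] [(0.91, [295.3, 219.7]), (0.34, [341.4, 272.1])]
sole [(0.79, [171.1, 152.8, 89.3, 48.2])] [(0.64, [235.9, 173.4])]
button [(0.48, [353.9, 260.9, 7.4, 5.1])] [(0.45, [172.7, 144.7]), (0.38, [353.9, 263.1]), (0.35, [274.9, 278.2])]
pillar [(0.49, [339.1, 266.8, 6.4, 5.8])] [(0.45, [342.4, 270.6])]
slot [(0.88, [237.1, 165.3])]
top {'vfov': 54.16665280546252, 'cx': 280.76369100065426, 'cy': 207.28562665745835, 'rvec': array([ 2.03440156, -2.19278041,  0.22037998]), 'tvec': array([0.03759285, 0.53653884, 1.20407184])} [0.28238385 
[... 496 characters left out ...]
[(0.59, [361.8, 217.4])]
{'time_s': 1.4, 'joints': array([ 5.48039652e+01,  3.02243403e+01,  8.20880086e+01,  1.29438761e-03,
        6.76866479e+01, -1.02273034e+01]), 'qd': array([-0.01332902,  0.13157326,  0.09786578,  0.04950919, -0.02574491,
       -0.0491218 ]), 'joint_torque': array([-5.02183339e-04, -4.42320013e+01, -1.78415751e+01, -2.96096459e-04,
        7.95061660e-04, -7.28141334e-07]), 'position': array([0.26378773, 0.56659135, 0.23129971]), 'ee_rot': array([ 1.79998800e+02, -1.00033043e-03,  1.55030777e+02]), 'wrist_force': array([ 0.44112853, -0.20642008,  0.32926491]), 'moment': array([ 0.01361851, -0.01005562,  0.01250288]), 'grasp_force': 0.0, 'width': 0.08511331096899168}
```

```bash
python3 - <<'E'
import cv2,numpy as np
a=cv2.imread("pics/top0.png")[120:360,140:420]
cv2.imwrite("pics/m1.png",cv2.resize(a,(700,600),interpolation=cv2.INTER_CUBIC))
b=cv2.imread("pics/scene0.png")[110:310,140:440]
cv2.imwrite("pics/m2.png",cv2.resize(b,(800,533),interpolation=cv2.INTER_CUBIC))
E
```

```text
(no output)
```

View pics/m1.png

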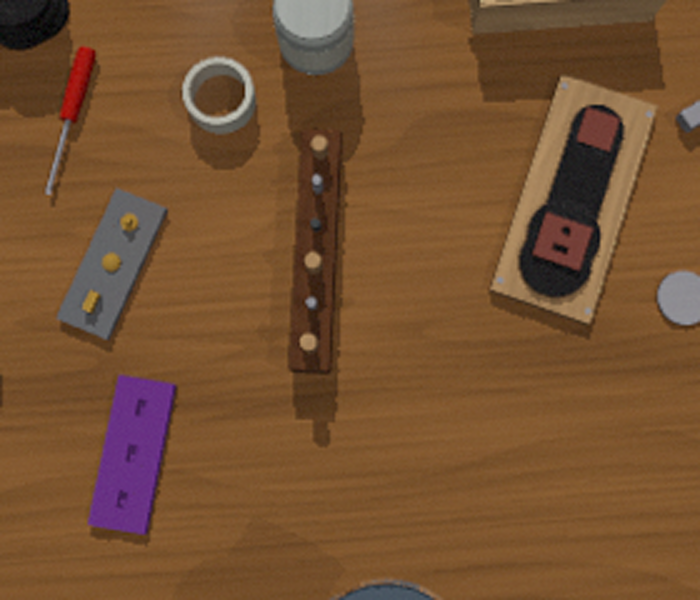

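View pics/m2.png

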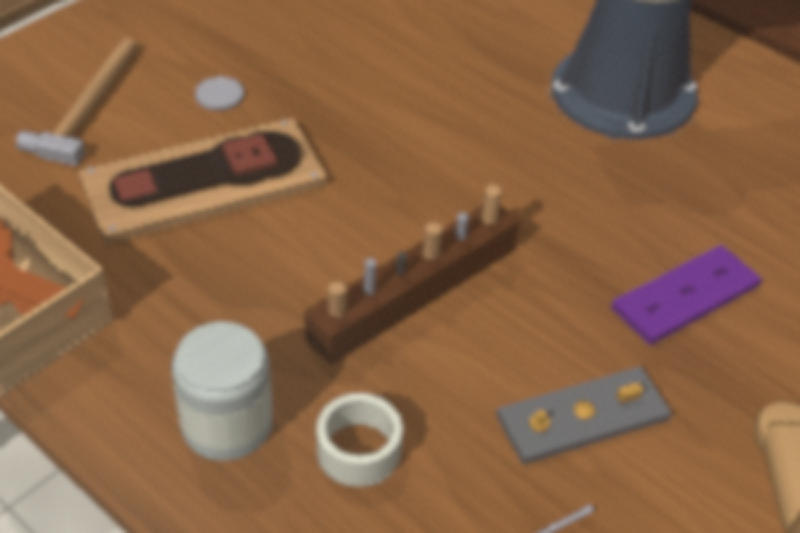

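Top view: the grey tray holds a pillar at (192,208), a button at (184,225) and a brass block at (176,240). The purple tray at (191,300) is an empty decoy. The slot is at about (362,217), nearer the base on the larger red pad. The heel pad at (379,172) is another look-alike. By its block shape, I choose (176,240) as the anchor, and check it next with the wrist camera.

```bash
python3 - <<'E'
from h import *
t=cam("top"); s=cam("scene")
T=lambda x,y:(140+x/2.5,120+y/2.5)
S=lambda x,y:(140+x*.375,110+y*.375)
print("anchor",pix2w(t,T(92,300),.030),pix2w(s,S(631,390),.026))
print("traycorners",pix2w(t,[T(118,190),T(167,208),T(108,340),T(59,320)],.014))
print("pillar,button",pix2w(t,[T(129,222),T(111,262)],.025))
print("slot top",pix2w(t,[(361.8,217.4),T(561,252)],.034),"scene",pix2w(s,(237.1,165.3),.034))
print("hole",pix2w(t,T(566,231),.034))
print("rack",pix2w(t,[T(304,128),T(341,128),T(330,371),T(290,369)],.055))
print("board",pix2w(t,[T(565,77),T(655,105),T(590,324),T(492,291)],.018))
print("camwrist",cam("wrist")[3],bot.get_obs()["position"])
snap("wrist","w0.png")
for q in("anchor","anchor_foot","tray","button","pillar"):
    print(q,[(round(d["confidence"],2),d["box"]) for d in bot.regions_of(q,"wrist")[:4]],[(round(d["confidence"],2),np.round(d["pixel"],1).tolist()) for d in bot.spot_point(q,"wrist")[:4]])
E
```

```text
anchor [[0.46451251 0.32417605 0.03      ]] [[0.46373605 0.32958829 0.026     ]]
traycorners [[0.60551634 0.29179088 0.014     ]
 [0.57729503 0.23027945 0.014     ]
 [0.41552327 0.30952728 0.014     ]
 [0.44489351 0.36970458 0.014     ]]
pillar,button [[0.56034386 0.2767287  0.025     ]
 [0.51111178 0.30067486 0.025     ]]
slot top [[ 0.49137615 -0.25102657  0.034     ]
 [ 0.4801418  -0.2578211   0.034     ]] scene [[ 0.48105929 -0.25541659  0.034     ]]
hole [[ 0.50600022 -0.26707394  0.034     ]]
rack [[0.65720767 0.04847753 0.055     ]
 [0.65370616 0.00236878 0.055     ]
 [0.35466551 0.03714527 0.055     ]
 [0.3605735  0.08448038 0.055     ]]
board [[ 0.71155893 -0.29308192  0.018     ]
 [ 0.66495777 -0.40442102  0.018     ]
 [ 0.39025493 -0.28651904  0.018     ]
 [ 0.44017288 -0.17001905  0.018     ]]
camwrist {'vfov': 70.51411117502882, 'cx': 280.42785181818465, 'cy': 209.93527081185235, 'rvec': array([-2.4452504 , -1.55712266, -0.21717495]), 'tvec': array([-0.624641 , -0.0346212,  0.3793368])} [0.26378773 0.56659135 0.23129971]
anchor [] []
anchor_foot [] []
tray [(0.75, [190.0, 345.3, 27.0, 15.7])] [(0.55, [101.2, 277.4])]
button [] []
pillar [] []
```

View pics/w0.png

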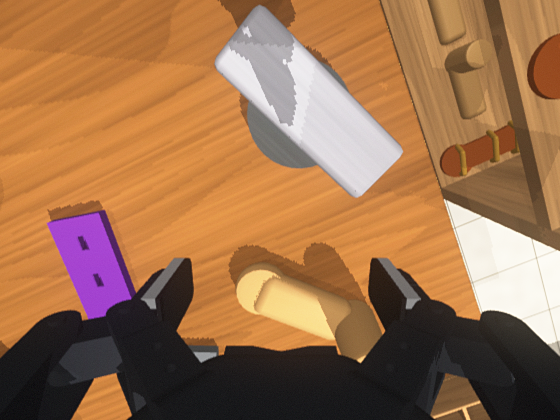

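The wrist view shows no tray yet: the decoy purple tray is at (95,260), the shoe last at (310,300), and the robot's own base at top. The tray is at about (0.511,0.300) with its length at -26°, and the block is at (0.463,0.324). The slot is at about (0.481,-0.257), with the sole's x at -24.4°. Next I take a close look from above the anchor.

```bash
python3 - <<'E'
from h import *
bot.reach([0.462,0.324,0.15],[180,0,154.1])
c=cam("wrist"); im=snap("wrist","w1.png")
print(bot.get_obs()["position"],bot.get_obs()["ee_rot"],bot.get_obs()["time_s"])
for q in("anchor","anchor_foot","tray","button","pillar"):
    print(q,[(round(d["confidence"],2),d["box"],pix2w(c,cv2.minAreaRect(np.argwhere(d["mask"])[:,::-1].astype(np.float32))[0],.03)) for d in bot.regions_of(q,"wrist")[:3]],[(round(d["confidence"],2),np.round(d["pixel"],1).tolist()) for d in bot.spot_point(q,"wrist")[:3]])
print(w2pix(c,[[.462,.324,.006],[.462,.324,.03]]), -cv2.Rodrigues(c[1])[0].T@c[2])
E
```

```text
[0.46168307 0.32522757 0.15041327] [1.79942210e+02 2.11656385e-02 1.54190876e+02] 3.225
anchor [(0.62, [278.0, 187.3, 16.8, 31.5], array([[0.46311608, 0.33029379, 0.03      ]]))] [(0.81, [286.6, 195.6])]
anchor_foot [(0.62, [277.8, 190.3, 21.1, 27.7], array([[0.46306656, 0.33020514, 0.03      ]]))] [(0.95, [283.7, 199.5])]
tray [(0.87, [90.1, 0.1, 127.1, 144.9], array([[0.31101745, 0.28480598, 0.03      ]])), (0.57, [249.3, 163.1, 72.4, 166.6], array([[0.50044144, 0.31241988, 0.03      ]]))] [(0.96, [148.6, 28.6]), (0.75, [284.8, 249.2])]
button [(0.98, [273.2, 241.6, 25.9, 23.0], array([[0.50727766, 0.30754806, 0.03      ]]))] [(0.65, [284.3, 250.1])]
pillar [(0.69, [274.9, 291.9, 21.3, 25.0], array([[0.55654667, 0.28330944, 0.03      ]])), (0.67, [277.3, 188.3, 15.9, 30.9], array([[0.46291613, 0.32988226, 0.03      ]]))] [(0.68, [283.0, 298.9])]
[[279.82181054 199.07421708]
 [279.78145459 205.3437987 ]] [0.39858794 0.3553406  0.29299326]
```

View pics/w1.png

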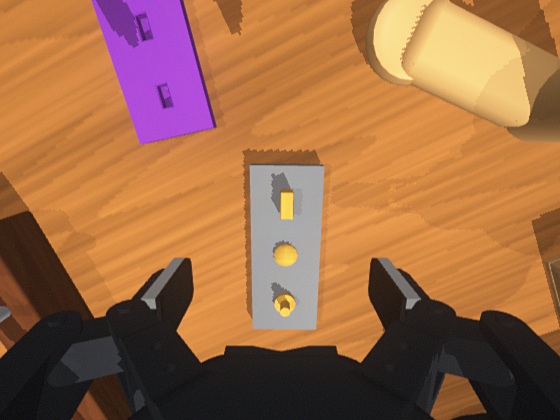

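The brass block in the grey tray is at (287,205), with the button at (285,254) and the pillar at (285,305). The purple decoy is at upper left, so the choice is confirmed. Next I refine by colour segmentation.

```bash
cat >> h.py <<'E'
def rect_on_plane(c,mask,z):
    n,l,st,_=cv2.connectedComponentsWithStats(mask.astype(np.uint8)); k=1+st[1:,4].argmax()
    p=pix2w(c,np.argwhere(l==k)[:,::-1],z)[:,:2]
    (ce,(w,h),a)=cv2.minAreaRect((p*1000).astype(np.float32))
    if w<h: a-=90; w,h=h,w
    a=(a+90)%180-90
    return np.array(ce)/1000,w,h,a,st[k]
E
python3 - <<'E'
from h import *
im=cv2.imread("pics/w1.png"); c=cam("wrist"); hsv=cv2.cvtColor(im,cv2.COLOR_BGR2HSV)
b=hsv.astype(int)
tr=np.zeros((420,560),bool); reg=np.zeros_like(tr); reg[150:345,240:335]=1
gray=(b[...,1]<60)&(b[...,2]>110)&reg
gold=(b[...,1]>120)&reg; 
print("tray",rect_on_plane(c,gray,.014))
sub=np.zeros_like(tr); sub[180:228,268:306]=1
print(hsv[205,287],hsv[195,287],hsv[215,287],hsv[222,287],hsv[186:226:3,287].tolist())
print("anchor",rect_on_plane(c,gold&sub,.03))
E
python3 -c "
import cv2;cv2.imwrite('pics/c1.png',cv2.resize(cv2.imread('pics/w1.png')[155:235,240:335],None,fx=6,fy=6,interpolation=0))"
```

```text
tray (array([0.51358307, 0.30412747]), 179.2820587158203, 69.66861724853516, -26.546588897705078, array([ 250,  165,   74,  164, 9992], dtype=int32))
[ 24 165 249] [ 24 163 250] [ 24 164 249] [ 75   3 171] [[8, 9, 115], [16, 113, 135], [18, 177, 194], [24, 163, 250], [23, 167, 249], [24, 162, 249], [24, 165, 249], [23, 164, 249], [23, 165, 249], [24, 165, 249], [24, 164, 250], [16, 76, 209], [75, 3, 171], [100, 4, 173]]
anchor (array([0.4632059 , 0.32932959]), 27.399639129638672, 11.773207664489746, -25.962722778320312, array([280, 189,  14,  30, 378], dtype=int32))
```

View pics/c1.png

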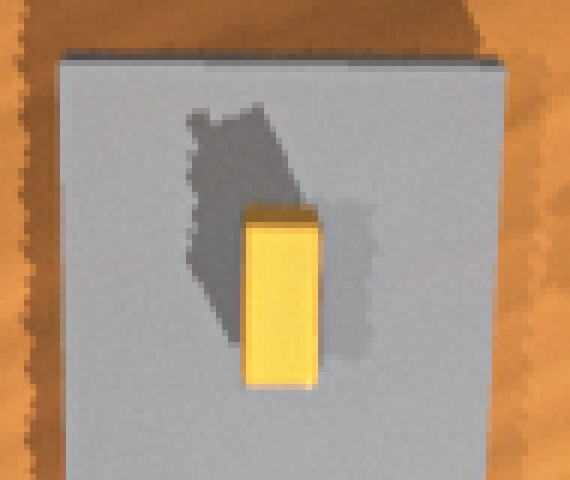

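Anchor at (0.4642,0.3288); the tray-based and block-based estimates agree within 1 mm. Now grasp.

```bash
python3 - <<'E'
from h import *
o=[180,0,153.6]
bot.grip(0.05)
bot.reach([.4642,.3288,.08],o)
bot.line_to([.4642,.3288,.0170],v=.06)
s=bot.get_obs(); print(s["position"],s["wrist_force"])
bot.grip(0.0,40); bot.pause(.2)
s=bot.get_obs(); print(s["position"],s["wrist_force"],s["width"],s["grasp_force"])
bot.line_to([.4642,.3288,.06],v=.04)
s=bot.get_obs(); print(s["position"],s["ee_rot"],s["wrist_force"],s["width"],s["grasp_force"],s["time_s"])
bot.line_to([.4642,.3288,.2],v=.15)
s=bot.get_obs(); print(s["position"],s["width"],s["time_s"])
snap("wrist","w2.png"); snap("scene","s2.png")
E
```

```text
[0.46446616 0.32892756 0.01730466] [0.40202643 0.49311028 0.6914149 ]
[0.46440889 0.32889989 0.01743689] [-1.962141    0.63991305  5.07544493] 0.010963615151027074 41.392672061920166
[0.46401447 0.32870847 0.05974205] [-1.79975269e+02 -2.11788653e-02  1.53598524e+02] [0.06165736 0.09436199 0.04400419] 0.011041751394701173 40.68884253501892 7.6
[0.46350371 0.32845149 0.19910283] 0.010987039564716816 8.6833
```

View pics/w2.png

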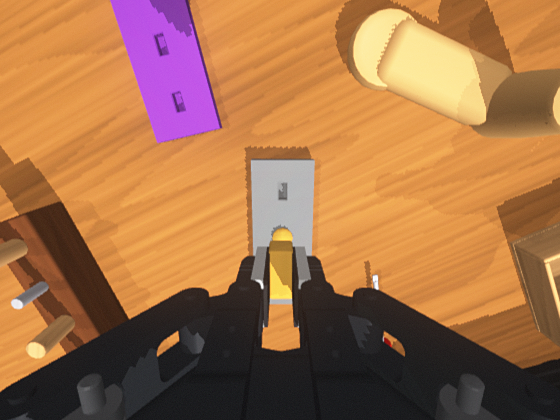

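The anchor is held and its pocket (283,190) is empty; the button and pillar are still in the tray. Next I carry it over the rack at z=0.2 (foot about 0.19, above the 0.105 punch tops), then measure the slot.

```bash
python3 - <<'E'
from h import *
bot.line_to([.481,-.257,.2],[180,0,65.6],v=.2); bot.pause(.3)
s=bot.get_obs(); print(s["position"],s["ee_rot"],s["width"],s["time_s"])
c=cam("wrist"); snap("wrist","w3.png")
for q in("slot","anchor_foot","anchor","sole"):
    print(q,[(round(d["confidence"],2),d["pixel"],pix2w(c,d["pixel"],.034)) for d in bot.spot_point(q,"wrist")[:3]])
p=s["position"]
import numpy as np
u=np.array([np.cos(np.radians(65.6)),np.sin(np.radians(65.6)),0]); 
for dz in(-.011,-.003,.013): print(dz,w2pix(c,[p+u*a+[0,0,dz] for a in(-.013,-.008,.008,.013)]).round(1).tolist())
E
```

```text
[ 0.48103825 -0.25686233  0.20003992] [ 1.79997217e+02 -2.33140980e-04  6.56117459e+01] 0.01060317251521576 12.1667
slot [(0.84, [285.0, 189.1], array([[ 0.4866261 , -0.25474859,  0.034     ]])), (0.51, [283.5, 308.4], array([[ 0.42546194, -0.38646391,  0.034     ]]))]
anchor_foot [(0.59, [279.4, 254.7], array([[ 0.44990052, -0.32103206,  0.034     ]])), (0.26, [285.6, 308.5], array([[ 0.42768812, -0.38762645,  0.034     ]]))]
anchor [(0.56, [279.4, 256.1], array([[ 0.4491869 , -0.32259803,  0.034     ]]))]
sole [(0.85, [282.8, 182.3], array([[ 0.48750997, -0.24713291,  0.034     ]]))]
-0.011 [[281.5, 274.6], [281.5, 266.7], [281.5, 240.5], [281.5, 232.0]]
-0.003 [[281.6, 281.7], [281.6, 273.5], [281.6, 246.1], [281.6, 237.3]]
0.013 [[281.7, 298.1], [281.7, 289.1], [281.7, 259.3], [281.7, 249.6]]
```

View pics/w3.png

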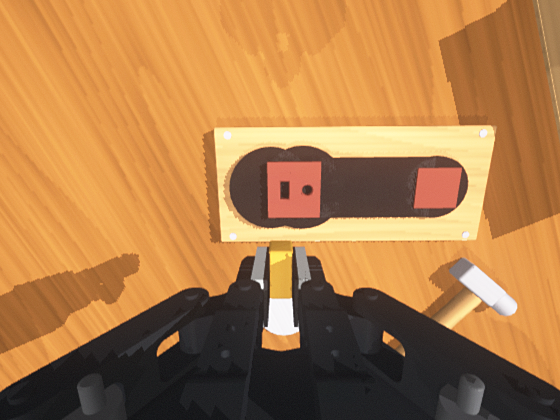

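The view shows the slot at (285,190), the round hole at (307,190) and the anchor in the fingers at about (280,242-297). Now for precise measurement.

```bash
python3 - <<'E'
from h import *
c=cam("wrist"); im=cv2.imread("pics/w3.png"); b=cv2.cvtColor(im,cv2.COLOR_BGR2HSV).astype(int)
reg=np.zeros((420,560),bool); reg[150:230,255:335]=1
red=((b[...,0]<12)|(b[...,0]>170))&(b[...,1]>100)&(b[...,2]>140)&reg
print("pad",rect_on_plane(c,red,.034))
r=np.zeros_like(reg); r[172:210,274:298]=1; print("slot",rect_on_plane(c,r&~red,.034))
r=np.zeros_like(reg); r[178:203,298:318]=1; print("hole",rect_on_plane(c,r&~red,.034))
bd=np.zeros_like(reg); bd[115:242,205:505]=1
board=(b[...,0]>15)&(b[...,0]<30)&(b[...,1]<140)&(b[...,2]>200)&bd
print("board",rect_on_plane(c,board,.018))
cv2.imwrite("pics/c3.png",np.hstack([cv2.resize(im[165:220,260:330],None,fx=5,fy=5,interpolation=0),cv2.resize(im[230:310,250:315],(325,400),interpolation=0)[:275+0]if 0 else cv2.resize(im[230:310,250:315],(223,275),interpolation=0)]))
E
```

```text
pad (array([ 0.49445782, -0.25970142]), 60.681488037109375, 56.09856414794922, 66.59213256835938, array([ 267,  161,   54,   57, 2757], dtype=int32))
slot (array([ 0.48523502, -0.25541867]), 17.313077926635742, 8.54537296295166, 65.54277801513672, array([280, 182,   9,  17, 141], dtype=int32))
hole (array([ 0.50715649, -0.26476947]), 9.795271873474121, 9.558541297912598, 66.68461608886719, array([302, 185,  10,  10,  80], dtype=int32))
board (array([ 0.5538161 , -0.28601129]), 298.2203063964844, 129.92018127441406, -24.009796142578125, array([  214,   125,   282,   117, 14975], dtype=int32))
```

View pics/c3.png

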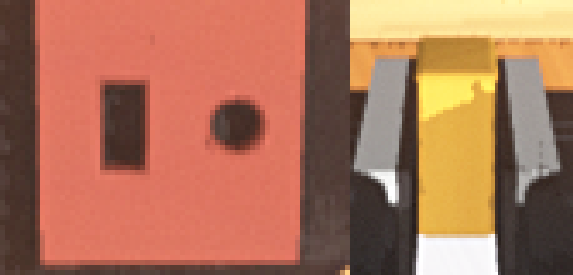

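```bash
python3 - <<'E'
from h import *
from scipy.optimize import least_squares
im=cv2.imread("pics/w3.png").astype(int)
for r in range(236,304): 
    if r<256 or r>292: print(r,im[r,273:290].mean(0).round().astype(int).tolist(),end=" ")
print()
c=cam("wrist"); s=bot.get_obs(); p=s["position"]; y=np.radians(65.6); u=np.array([np.cos(y),np.sin(y),0]); z=np.array([0,0,1.])
# tray picture: prediction with upright anchor
im1=cv2.imread("pics/w1.png").astype(int)
print([ (r,im1[r,283:291].mean(0).round().astype(int).tolist()) for r in list(range(186,196))+list(range(216,223))])
# map world->tool-relative: use camera pose relative to TCP (same); rebuild w1 camera
R=cv2.Rodrigues(c[1])[0]
p1=np.array([.46168307,.32522757,.15041327]); dy=np.radians(154.19-65.61); Rz=cv2.Rodrigues(np.array([0,0,dy]))[0]
C=-R.T@c[2]; R1=R@Rz.T; C1=p1+Rz@(C-p); c1=(c[0],cv2.Rodrigues(R1)[0],-R1@C1,None); print(C1)
a=np.array([.4642,.3288,0]); u1=np.array([np.cos(np.radians(153.6)),np.sin(np.radians(153.6)),0])
print(w2pix(c1,[a+u1*.013+z*.014,a+u1*.013+z*.03,a-u1*.013+z*.03]))
meas=[float(x) for x in (241.1,251,298.5)]
def pr(q):
    x,h,t=q; t=np.radians(t); P=[]
    for X,Z in((13,-8),(13,8),(-13,8)):
        P.append(p+u*(x+X*np.cos(t)-Z*np.sin(t))/1e3+z*(h+X*np.sin(t)+Z*np.cos(t))/1e3)
    return w2pix(c,P)[:,1]
print(least_squares(lambda q:pr(q)-meas,[0,5,0]).x, pr([0,5,0]))
print(least_squares(lambda q:pr([q[0],q[1],0])-meas,[0,5]).x)
E
```

```text
236 [152, 226, 252] 237 [149, 222, 251] 238 [152, 225, 252] 239 [156, 231, 255] 240 [112, 187, 241] 241 [55, 131, 185] 242 [53, 130, 182] 243 [57, 133, 185] 244 [56, 134, 186] 245 [57, 135, 188] 246 [58, 137, 189] 247 [58, 139, 191] 248 [58, 140, 192] 249 [58, 139, 192] 250 [63, 151, 209] 251 [79, 194, 244] 252 [92, 224, 253] 253 [96, 228, 253] 254 [97, 227, 251] 255 [96, 225, 250] 293 [73, 176, 229] 294 [73, 176, 229] 295 [73, 176, 229] 296 [69, 174, 228] 297 [67, 166, 222] 298 [148, 195, 226] 299 [246, 242, 243] 300 [253, 249, 249] 301 [249, 247, 248] 302 [248, 247, 248] 303 [248, 246, 248] 
[(186, [122, 122, 124]), (187, [119, 118, 119]), (188, [104, 112, 119]), (189, [70, 103, 131]), (190, [45, 99, 137]), (191, [45, 100, 139]), (192, [59, 141, 195]), (193, [81, 198, 247]), (194, [90, 218, 252]), (195, [90, 217, 250]), (216, [89, 218, 250]), (217, [87, 219, 252]), (218, [100, 209, 249]), (219, [148, 182, 212]), (220, [173, 168, 167]), (221, [171, 170, 166]), (222, [170, 170, 169])]
[0.39884012 0.35500956 0.29302974]
[[285.73498732 187.27296972]
 [286.03829473 190.83923822]
 [285.63802953 218.26072988]]
[-4.74248765 -2.05150446 -3.96854693] [237.30375294 249.62964185 298.11406656]
[-4.07624059 -1.27035534]
```

```bash
python3 - <<'E'
from h import *
from scipy.optimize import least_squares
im=cv2.imread("pics/w3.png").astype(int)
for r in (242,246,252,270,290,296): print(r,[(k,(im[r,k,2]-im[r,k,0])) for k in list(range(265,274))+list(range(288,298))])
c=cam("wrist"); p=bot.get_obs()["position"]; y=np.radians(65.6); u=np.array([np.cos(y),np.sin(y),0]); v=np.array([-u[1],u[0],0]); z=np.array([0,0,1.])
def pr(q):
    x,h,t=q; t=np.radians(t); P=[]
    for X,Z in((13,-8),(13,8),(-13,8)):
        b=p+u*(x+X*np.cos(t)-Z*np.sin(t))/1e3+z*(h+X*np.sin(t)+Z*np.cos(t))/1e3
        P+=[b+v*.006,b-v*.006]
    return w2pix(c,P)
def rep(q): P=pr(q); return [(round(P[i,1],1),round(abs(P[i,0]-P[i+1,0]),1)) for i in(0,2,4)]
print(rep([0,5,0]))
for meas in((240.1,250.6,298.0),(239.5,249.8,298.7)):
  rows=lambda q:pr(q)[::2,1]-meas
  for t in(-6,-4,-2,0,2,4): 
    s=least_squares(lambda q:rows([q[0],q[1],t]),[0,5]); print(t,s.x.round(2),s.fun.round(2),rep([*s.x,t]))
sc=cam("scene"); print("scene pred head centre",w2pix(sc,[p,p+[0,0,.013],p-[0,0,.011]]))
bot.get_image("scene")
for q in("anchor","anchor_foot"): print([(round(d["confidence"],2),d["box"]) for d in bot.regions_of(q,"scene")],[(round(d["confidence"],2),d["pixel"]) for d in bot.spot_point(q,"scene")])
E
```

```text
242 [(265, np.int64(118)), (266, np.int64(142)), (267, np.int64(143)), (268, np.int64(141)), (269, np.int64(116)), (270, np.int64(109)), (271, np.int64(120)), (272, np.int64(127)), (273, np.int64(126)), (288, np.int64(130)), (289, np.int64(131)), (290, np.int64(145)), (291, np.int64(152)), (292, np.int64(133)), (293, np.int64(145)), (294, np.int64(149)), (295, np.int64(152)), (296, np.int64(152)), (297, np.int64(149))]
246 [(265, np.int64(100)), (266, np.int64(101)), (267, np.int64(121)), (268, np.int64(121)), (269, np.int64(103)), (270, np.int64(112)), (271, np.int64(125)), (272, np.int64(129)), (273, np.int64(130)), (288, np.int64(132)), (289, np.int64(134)), (290, np.int64(143)), (291, np.int64(153)), (292, np.int64(145)), (293, np.int64(128)), (294, np.int64(124)), (295, np.int64(110)), (296, np.int64(112)), (297, np.int64(117))]
252 [(265, np.int64(10)), (266, np.int64(21)), (267, np.int64(28)), (268, np.int64(62)), (269, np.int64(161)), (270, np.int64(170)), (271, np.int64(163)), (272, np.int64(161)), (273, np.int64(165)), (288, np.int64(160)), (289, np.int64(162)), (290, np.in
[... 2897 characters left out ...]
.8))]
0 [-1.53  2.91] [-0.92  1.04 -0.22] [(np.float64(238.6), np.float64(22.6)), (np.float64(250.8), np.float64(25.0)), (np.float64(298.5), np.float64(23.8))]
2 [-1.14  3.41] [-1.42  1.65 -0.39] [(np.float64(238.1), np.float64(22.7)), (np.float64(251.4), np.float64(25.2)), (np.float64(298.3), np.float64(23.8))]
4 [-0.72  3.97] [-1.91  2.27 -0.58] [(np.float64(237.6), np.float64(22.9)), (np.float64(252.1), np.float64(25.3)), (np.float64(298.1), np.float64(23.8))]
scene pred head centre [[234.54225781 126.51210687]
 [234.35000618 123.22362762]
 [234.70301732 129.26191109]]
[(0.3, [326.8, 246.9, 64.8, 36.7])] [(0.39, [228.9, 124.8])]
[(0.66, [145.6, 123.6, 47.5, 48.7])] [(0.5, [234.8, 127.7])]
```

```bash
python3 - <<'E'
from h import *
from scipy.optimize import least_squares
c=cam("wrist"); p=bot.get_obs()["position"]; y=np.radians(65.6); u=np.array([np.cos(y),np.sin(y),0]); z=np.array([0,0,1.])
def pr(q,B):
    x,h,t=q; t=np.radians(t)
    return w2pix(c,[p+u*(x+X*np.cos(t)-Z*np.sin(t))/1e3+z*(h+X*np.sin(t)+Z*np.cos(t))/1e3 for X,Z in((13,-8+B),(13-B/2,8-B/2),(-13+B,8))])[:,1]
m=np.array([240.1,250.6,298.0])
for B in(.5,.8,1.):
    print(B,pr([0,5,0],B).round(1),least_squares(lambda q:pr(q,B)-m,[0,5,0]).x.round(2))
    for h in(3,4.7): s=least_squares(lambda q:pr([q[0],h,q[1]],B)-m,[0,0]);print(" h",h,s.x.round(2),s.fun.round(2))
    s=least_squares(lambda q:pr([q[0],4.7,0],B)-m,[0]);print(" up",s.x.round(2),s.fun.round(2))
# hover: slot, foot 10 mm above; foot taken 11.3 mm below TCP
o=[180,0,66.1]
bot.line_to([.4852,-.2555,.10],o,v=.12)
bot.line_to([.4852,-.2555,.0557],o,v=.06); bot.pause(.3)
s=bot.get_obs(); print(s["position"],s["ee_rot"],s["wrist_force"],s["width"],s["time_s"])
c=cam("wrist"); w=snap("wrist","w4.png"); im=snap("scene","s4.png"); snap("top","t4.png")
sc=cam("scene"); a=np.array([.4852,-.2555,.034]); print(w2pix(sc,[a,a+[0,0,.01],a+[0,0,.034]]))
A=cv2.resize(im[145:185,215:260,::-1],(450,400),interpolation=cv2.INTER_CUBIC)
B=cv2.resize(w[120:320,200:360,::-1],(320,400),interpolation=cv2.INTER_CUBIC)
cv2.imwrite("pics/c4.png",np.hstack([A,B]))
E
```

```text
0.5 [237.6 249.9 297.2] [-2.48  1.89 -3.19]
 h 3 [-1.93 -3.06] [-0.2  -0.07  0.28]
 h 4.7 [-1.08 -2.84] [-0.53 -0.16  0.7 ]
 up [-0.87] [-1.14  0.7   0.38]
0.8 [237.8 250.  296.6] [-1.64  3.71 -3.44]
 h 3 [-1.99 -3.52] [ 0.13  0.04 -0.18]
 h 4.7 [-1.14 -3.33] [-0.18 -0.06  0.25]
 up [-0.9] [-0.88  0.91 -0.11]
1.0 [238.  250.1 296.3] [-1.08  4.92 -3.62]
 h 3 [-2.03 -3.81] [ 0.34  0.13 -0.48]
 h 4.7 [-1.19 -3.64] [ 0.04  0.01 -0.06]
 up [-0.91] [-0.71  1.05 -0.44]
[ 0.48533926 -0.25561206  0.05601648] [1.79965424e+02 9.92038186e-03 6.61017286e+01] [ 0.32892529  0.06520409 -0.72125214] 0.010601666971181752 14.8417
[[236.22331833 165.83584966]
 [236.0943434  163.6782078 ]
 [235.7799219  158.41820095]]
```

View pics/c4.png

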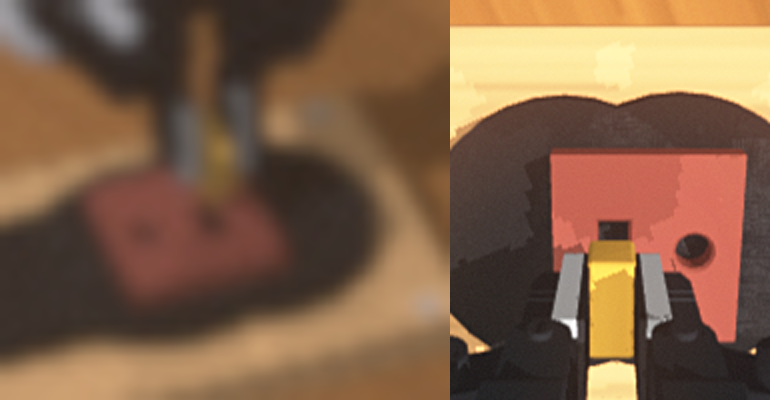

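The picture shows the anchor hovering with the slot mouth at (282,230) in wrist pixels, directly behind and in line with the head at (281,240-298). In the scene crop it hangs over the slot with a clear gap. The edge fit hints at a nose-down tilt of about 3° and the foot roughly 1-2 mm off along its length, so I apply a partial correction of 2.5° and 0.9 mm.

```bash
python3 - <<'E'
from h import *
from scipy.spatial.transform import Rotation as R
y=np.radians(66.1); u=np.array([np.cos(y),np.sin(y),0])
o=(R.from_rotvec(np.radians(2.5)*np.cross(u,[0,0,1]))*R.from_euler("xyz",[180,0,66.1],degrees=True)).as_euler("xyz",degrees=True)
t=np.array([.4852,-.2555,.0556])+.0009*u
bot.line_to(t.tolist(),o.tolist(),v=.03); bot.pause(.4)
s=bot.get_obs(); print(t,o,s["position"],s["ee_rot"],s["wrist_force"],s["width"],s["grasp_force"],s["time_s"])
c=cam("wrist"); w=snap("wrist","w5.png")
f=s["position"]-.0014*u; f[2]=.0447
v=np.array([-u[1],u[0],0]); sl=np.array([.4852,-.2555,.034])
print("slot outline",w2pix(c,[sl+u*.0095*i+v*.0045*j for i in(1,-1) for j in(1,-1)]).round(1).tolist())
cv2.imwrite("pics/c5.png",cv2.resize(w[180:310,220:360,::-1],(560,520),interpolation=cv2.INTER_CUBIC))
E
```

```text
[ 0.48556463 -0.25467717  0.0556    ] [180.   -2.5  66.1] [ 0.48558929 -0.25450715  0.05559334] [-179.99523319   -2.49113936   66.11365373] [0.56312472 0.32470983 0.27656586] 0.010686794097105592 40.6888872385025 15.6417
slot outline [[273.9, 234.4], [289.1, 234.4], [274.1, 264.3], [288.9, 264.3]]
```

View pics/c5.png

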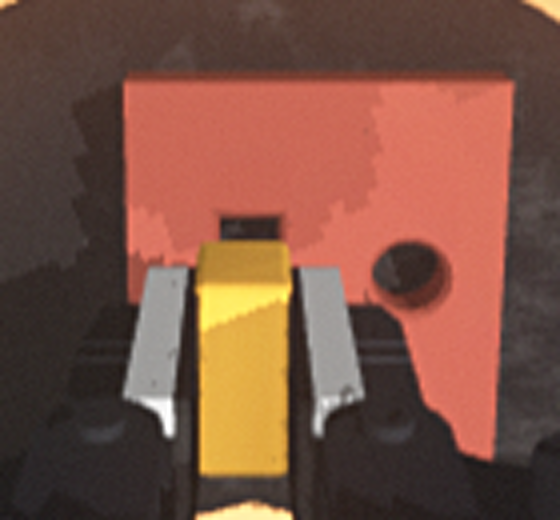

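The near end of the slot shows at (275–291, 234), 1–1.5 px right of prediction and otherwise matching. I apply a last 0.7 mm correction towards the heel and hand in.

```bash
python3 - <<'E'
from h import *
y=np.radians(66.1); u=np.array([np.cos(y),np.sin(y),0]); e=np.array([u[1],-u[0],0])
t=np.array([.48556463,-.25467717,.0556])+.0007*e+.0002*u
bot.line_to(t.tolist(),v=.02); bot.pause(.6)
s=bot.get_obs(); print(t,s["position"],s["ee_rot"],s["width"],s["grasp_force"],s["time_s"],abs(s["qd"]).max())
print(bot.sign_off())
E
```

```text
[ 0.48628564 -0.25477792  0.0556    ] [ 0.48626304 -0.2547837   0.05559127] [-179.99728277   -2.50113328   66.09687209] 0.010615613200929573 40.689382553100586 16.5417 0.10839664412050953
the job is handed in; nothing more can be done
None
```

I handed the job in at 16.5 s with the gripper still holding the anchor foot down, about 1 cm above the slot and lined up with it to within about 1–2 mm by my measurements. How upright it is remains uncertain by a few degrees: the pictures suggested a tilt of about 3°, and I corrected 2.5° of it.

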